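# Present the cover plate at the end of the ledge

### The job

Two thin steel plates lie in the lanes of the white presenting ledge. Push the one with the single round hole along its lane, without lifting it, until its front edge sticks out about three centimetres past the end of the ledge nearer the push button, so that the next worker can take it by the edge; then press the button to signal that it is ready. Leave the slotted plate and everything else where they are.

Things in the scene. Friction and masses are not known exactly. Their poses are not given: they have to be found in the camera images.
- ledge: presenting ledge fixed on the bench: a white board, 180 (x) x 280 (y) and 60 high, on aluminium feet. Origin at the centre of its underside, z = 0 on the bench. Its two lanes run along its own y, centred at own x = -42 (nearer the robot) and +42, each 76 wide between aluminium rails 8 wide that stand 6 above the board. Both ends are open. Its own -y end, the right-hand one seen from the robot, is the end nearer the push button.
- ledge_end (a point): middle of the top edge of the board at that end (own y = -140, 60 above the bench); axes as the ledge's. A plate overhangs as far as its front edge lies at negative y here.
- cover: THE plate to push: flat dark-grey steel cover plate, 70 (x) x 120 (y) x 5 thick, 0.1 to 0.25 kg, with one large round hole of 36 dia in its middle. Lies flat and loose in one lane of the ledge (3 play on each side), long side along the lane, wholly on the board at first. Origin at the centre of its underside, own y along its length, so its front edge is at own y = -60 and its rear edge at own y = +60.
- slotted: the other plate, to be left alone: same steel and outline (70 x 120 x 5), but with three crosswise slots instead of the round hole; lies in the other lane. Origin at the centre of its underside.
- call (a joint): travel of the push button, m: 0 up, 0.006 fully down. Sprung: about 4 N fully down; comes up again when released. Counts as pressed beyond 0.004.
- call_top (a point): centre of the top of the push button: round black button, 44 dia, pointing up from a grey housing fixed on the bench to the right of the ledge.
- spacer: short aluminium tube standing upright, 34 dia, 35 high, in front of (robot side of) the ledge. Not to be disturbed; origin at the centre of its underside.
- standoff: turned brass standoff standing upright, 28 dia foot, 40 high, in front of (robot side of) the ledge. Not to be disturbed; origin at the centre of its underside.
- driver: screwdriver lying behind the ledge (far side), roughly parallel to it, under 40 high. Not to be disturbed; origin at its underside, near mid length.
- tape: roll of paper tape lying flat, 90 dia, 22 high, near the robot on its right. Not to be disturbed; origin at the centre of its underside.
- cleaner: small white bottle, 56 dia, 130 high, to the left. Not to be disturbed; origin at the centre of its underside.
- jar: small clear jar with a white lid, 60 dia, 60 high, far right. Not to be disturbed; origin at the centre of its underside.
- housing: white moulded device housing, 90 x 150 x 56 high, to the left. Not to be disturbed; origin at the centre of its underside.
There are look-alikes about, which are no part of the job. Of the things that look like the part that bears call, take the one that is nearest to the robot's base at the start. Leave any brown look-alike of the cover alone.

How it is judged:
By the outcome, as a careful person would: the job done as asked, in the order asked, and still so for the second after the job is handed in, with the robot touching nothing.
It also fails if it takes over 40 s, if anything falls off the work surface, if the arm or the gripper's body presses on something with over 40 N, if the wrist force passes 120 N, or if a joint passes its speed limit or range.

### The arm

A 6-joint arm with a two-finger parallel gripper is mounted at the origin on the work surface. World frame = base frame: x ahead of the robot, y to its left, z up, the work surface at z = 0. Lengths are in mm, angles in degrees, forces in N, time in s.
With the tool pointing down it reaches from about 275 to 850 mm from the base axis. Payload 5.2 kg.
Tool frame: the origin (TCP) lies at the very end of the fingers, on their centre line; the grasp point (between the pads) lies 19 mm behind it; x points along the fingers, y is the direction in which the jaws open and shut, and the axes are right-handed (so a half turn about x gives the same grasp; the last joint's range is limited). The gripper opens to 85 mm and grips with 20 to 120 N. Pads are 22 mm wide; open, the fingers measure 114 mm over their backs; the gripper's body (76 mm by 85 mm) begins 54 mm behind the grasp point. The pads swing forward as they close: fully open they stand 13 mm farther back than shut.
Start: joints at [64.87, 14.817, 87.949, -0, 77.235, -11.62], TCP at [128.469, 534.79, 231.31] pointing down, gripper open.
Joint ranges: [-179.93, 179.93], [-52.35, 119.4], [10.71, 147.94], [-69.91, 249.91], [12.55, 155.21], [-178.61, 178.61]. Speed limits (degrees/s): [147.25, 147.25, 180, 180, 180, 180].

### API

Orientations are given as a 3x3 rotation matrix whose columns are the frame's x, y, z axes.
In Python, from bench import bot gives the robot as it stands.
- The arm moves only by the tool carry_out, never from a script. Its argument "series" is a list of rows, each an object of numbers: "jaw": the opening, from -1 (shut) to 1 (fully open); "x", "y", "z": the shift along the tool's x, y, z in cm; "wx", "wy", "wz": the turn, a rotation vector about the tool's x, y, z in degrees. A call has 1 to 20 rows; each row shifts and turns the commanded pose from where the row before left it, along the tool's axes as they then stand; what a row does not reach is not made up. A row lasts 1/8 s, in which the tool goes at most 62.5 mm and 10.7 degrees, less where a joint would pass 70% of its speed; a pose out of reach is approached as far as the arm can. A call is refused whole if a number of a shift passes 6.25 or a number of a turn 10.7, either way. A call with a gripper value outside its range is refused whole. The fingers move at their own pace and stop on an object; the grip force is fixed at half the most. Time passes only in rows, so rows that do not move let the fingers close. It gives the time, the measured TCP pose, the force and the opening at its end, in the units of the state.
- bot.state(): the state, without advancing time (a new reading comes with each control period).
- bot.get_image(name): name is "scene" or "side" or "wrist"; returns the picture (480x640x3 uint8, blue, green, red); there is no depth.
- bot.camera_info(name): a dict with "fx", "fy", "cx", "cy" (pixels), "T" (4x4, takes a point from camera to world coordinates). Camera axes: x right, y up, looking along -z (the intrinsics and any distortion apply to the point x, -y, -z); pixel columns grow to the right and rows downward; lengths in mm; the calibration is good to about 2 mm. A picture is of the moment at which its call begins: read the wrist's pose just before it. camera_info takes no time and is no camera call; for the wrist camera it gives the pose at the moment of the call.
- bot.sign_off(): hands the job in, once; it reports no verdict.
The state is a dict: "clock": time; "q": joint angles; "joint_vel": joint speeds; "tau": joint torques, N m; "tool_pos": TCP position; "orientation": TCP orientation; "wrist_force": force on the tool from outside, world axes, zero at the start; "wrist_torque": the same for the moment, N m; "finger_gap": opening from 0.0 (shut) to 1.0 (fully open).
Only numpy, scipy, OpenCV 4.12 (cv2) and the standard library are available. Lean on these libraries where they do the work, as an engineer would, in place of code of your own. Each camera call takes 0.05 s, during which the arm holds its last target.

## Working session

There is one attempt and no reset: what is moved stays moved. The work goes in short steps, Python scripts to look and compute and a tool call to move; the robot and the scene stay as the last step left them, time stands still between calls to the robot, and variables do not carry over. Pictures are saved under pics/ and viewed, and the job is handed in when it is done.

Besides the shell and the picture viewer there is one more tool, called after ">>>" by a JSON object that holds its "method" and its "body". carry_out: Moves the arm, as the interface text tells. Its arguments: {"type":"object","properties":{"series":{"type":"array","items":{"type":"object","properties":{"jaw":{"type":"number"},"x":{"type":"number"},"y":{"type":"number"},"z":{"type":"number"},"wx":{"type":"number"},"wy":{"type":"number"},"wz":{"type":"number"}}}}},"required":["series"]}

```bash
mkdir -p pics; python3 - <<'E'
from bench import bot
import cv2,numpy as np
print(bot.state())
for n in ["scene","side","wrist"]:
    c=bot.camera_info(n); print(n,c)
    cv2.imwrite(f"pics/{n}0.png",bot.get_image(n))
E
```

```text
{'clock': 0.0, 'q': array([ 6.48702675e+01,  1.48576910e+01,  8.80156915e+01, -5.03974147e-05,
        7.72348386e+01, -1.16196311e+01]), 'joint_vel': array([-0.07343921,  0.01658749, -0.07702987, -0.06808656, -0.04044517,
       -0.01567023]), 'tau': array([ 3.27400051e-05, -4.46026969e+01, -2.90570140e+01, -2.60345078e-04,
        1.20287680e-02,  4.86468721e-06]), 'tool_pos': array([128.22083892, 534.26101331, 230.45712481]), 'orientation': array([[-8.01344686e-04,  2.33615860e-01,  9.72328642e-01],
       [-1.71039941e-03,  9.72327212e-01, -2.33616926e-01],
       [-9.99998216e-01, -1.85027802e-03, -3.79592814e-04]]), 'wrist_force': array([-1.02880116,  0.64155993,  0.02624327]), 'wrist_torque': array([0.03113781, 0.00539347, 0.02240956]), 'finger_gap': 1.000028887469159}
scene {'fx': 478.0105262998266, 'fy': 478.0105262998266, 'cx': 311.1112484556021, 'cy': 233.58743204071803, 'T': array([[-4.41159528e-01, -6.06554377e-01,  6.61415194e-01,
         1.15093275e+03],
       [ 8.97417381e-01, -3.01868844e-01,  3.21740959e-01,
         3.74238597e+02],
       [ 4.50725323e-03,  7.35
[... 353 characters left out ...]
6717530e-01, -5.47955174e-01,  8.25259622e-01,
         8.19568518e+02],
       [ 8.84856870e-03,  8.32373449e-01,  5.54144515e-01,
         5.90860891e+02],
       [ 0.00000000e+00,  0.00000000e+00,  0.00000000e+00,
         1.00000000e+00]])}
wrist {'fx': 374.6673378635337, 'fy': 374.6673378635337, 'cx': 319.97784096619847, 'cy': 241.85511648551417, 'T': array([[ 2.34460588e-01, -9.30335008e-01, -2.81966321e-01,
         5.58368662e+01],
       [ 9.72124417e-01,  2.23923556e-01,  6.95151772e-02,
         5.51583685e+02],
       [-1.53350169e-03, -2.90404915e-01,  9.56902625e-01,
         3.74392284e+02],
       [ 0.00000000e+00,  0.00000000e+00,  0.00000000e+00,
         1.00000000e+00]])}
```

View pics/scene0.png

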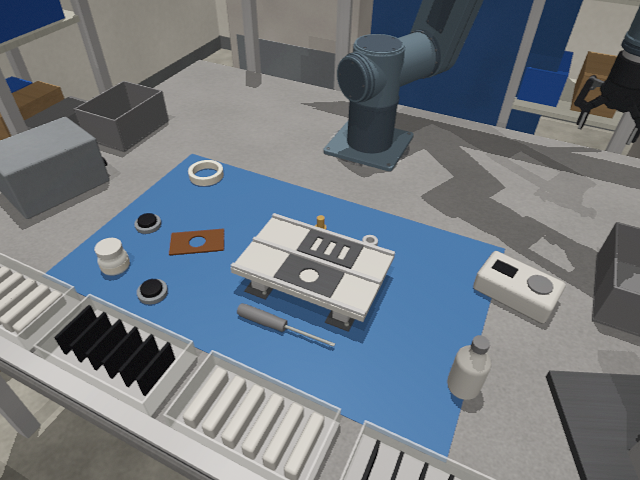

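View pics/side0.png

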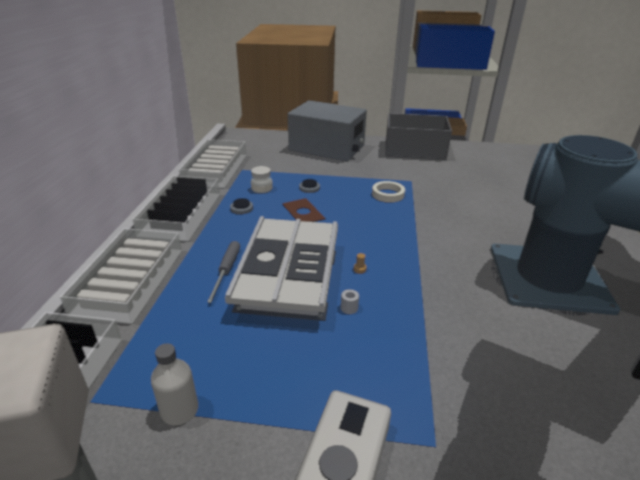

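View pics/wrist0.png

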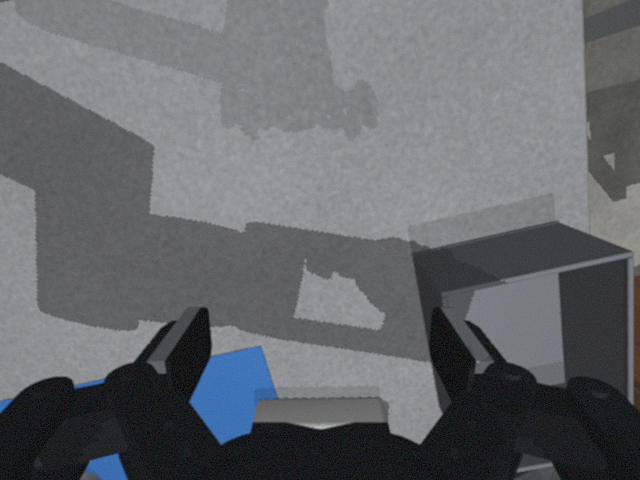

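The cover candidates in the scene image are the round-hole grey plate in the far lane (309,275), the slotted plate in the near lane (331,247) and the brown look-alike (197,241). The buttons are at (148,222) and (152,290). I choose the grey round-hole plate, and the button nearer the base, probably (148,222). Next I'll check both in crops.

```bash
cat > h.py <<'E'
import numpy as np, cv2
from bench import bot
def ray(n,u,v,c=None):
    c=c or bot.camera_info(n); T=c["T"]
    d=np.array([(u-c["cx"])/c["fx"],-(v-c["cy"])/c["fy"],-1.])
    return T[:3,3],T[:3,:3]@d
def onz(n,u,v,z,c=None):
    o,d=ray(n,u,v,c); return o+d*(z-o[2])/d[2]
def tri(obs):
    A=np.zeros((3,3));b=np.zeros(3)
    for o,d in obs:
        d=d/np.linalg.norm(d);P=np.eye(3)-np.outer(d,d);A+=P;b+=P@o
    p=np.linalg.solve(A,b)
    r=[np.linalg.norm((np.eye(3)-np.outer(d,d)/(d@d))@(p-o)) for o,d in obs]
    return p,r
def proj(n,p,c=None):
    c=c or bot.camera_info(n);T=c["T"];q=T[:3,:3].T@(np.asarray(p)-T[:3,3])
    return np.array([c["cx"]+c["fx"]*q[0]/-q[2],c["cy"]-c["fy"]*q[1]/-q[2]])
E
python3 - <<'E'
import cv2
a=cv2.imread("pics/scene0.png")
cv2.imwrite("pics/s_ledge.png",cv2.resize(a[205:335,220:410],None,fx=4,fy=4,interpolation=cv2.INTER_CUBIC))
cv2.imwrite("pics/s_btn.png",cv2.resize(a[200:310,80:240],None,fx=5,fy=5,interpolation=cv2.INTER_CUBIC))
b=cv2.imread("pics/side0.png")
cv2.imwrite("pics/d_ledge.png",cv2.resize(b[170:325,200:380],None,fx=3.8,fy=3.8,interpolation=cv2.INTER_CUBIC))
E
```

```text
(no output)
```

View pics/s_ledge.png

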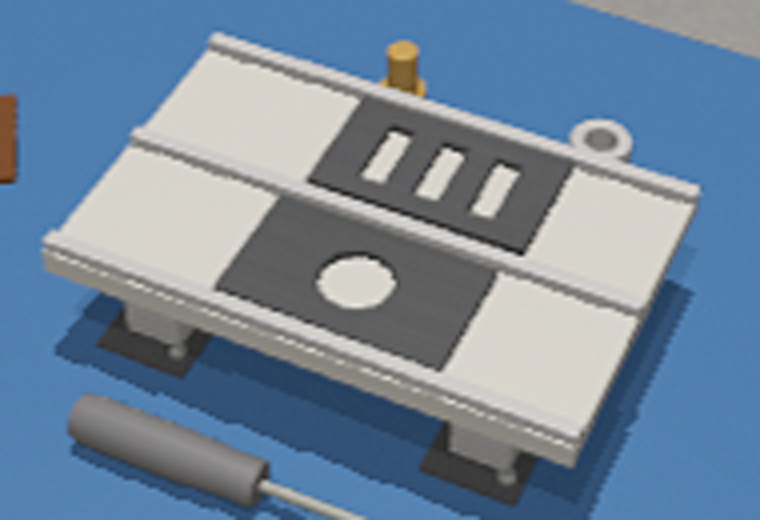

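View pics/s_btn.png

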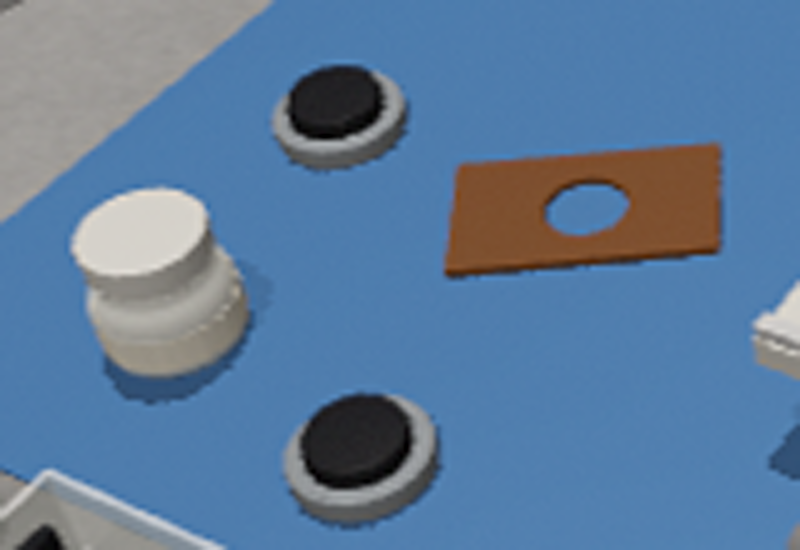

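View pics/d_ledge.png

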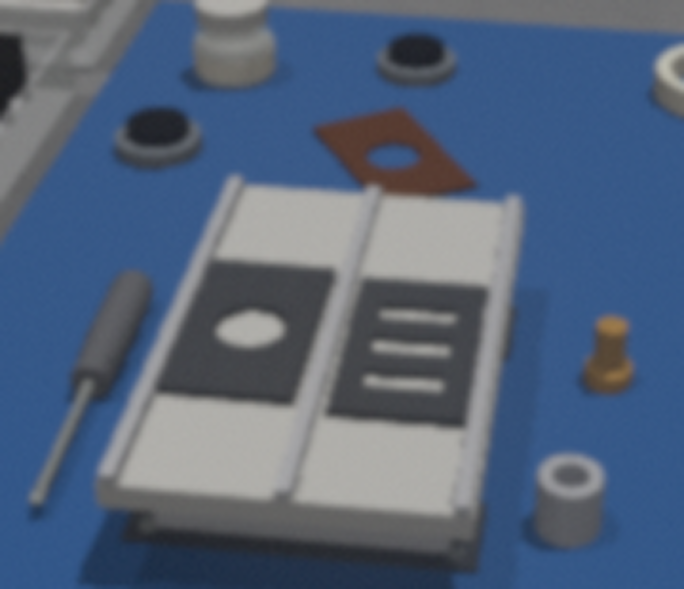

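```bash
python3 - <<'E'
from h import *
S=lambda x,y:(x/4+220,y/4+205); D=lambda x,y:(x/3.8+200,y/3.8+170); B=lambda x,y:(x/5+80,y/5+200)
np.set_printoptions(precision=1,suppress=True)
def t(a,b): 
    p,r=tri([ray("scene",*a),ray("side",*b)]); return p,np.round(r,1)
print("hole",t(S(356,281),D(251,329)))
print("btnA",t(B(336,101),D(416,50))," btnB",t(B(357,440),D(158,126)))
print("brown",t(B(587,208),D(393,157)))
print("midrail -y",t(S(137,133),D(374,188)),"midrail +y",t(S(640,305),D(287,490)))
print("nearrail -y",t(S(215,38),D(515,197)),"+y",t(S(697,188),D(468,505)))
print("farrail -y",t(S(50,238),D(235,179)),"+y",t(S(580,435),D(110,472)))
print("cover corners z65")
for n,l in(("scene",[S(278,197),S(217,288),S(495,268),S(440,370)]),("side",[D(337,268),D(212,262),D(293,402),D(162,392)])):
    for p in l: print(n,onz(n,*p,65))
print("rail ends z66 scene")
for p in [S(215,38),S(137,133),S(50,238),S(697,188),S(640,305),S(580,435)]: print(onz("scene",*p,66))
E
```

```text
hole (array([587.9,  96.3,  61.2]), array([0.2, 0.2]))
btnA (array([ 563.5, -336.7,   16.3]), array([0.6, 0.6]))  btnB (array([ 722.7, -190.8,   16.6]), array([0.9, 0.9]))
brown (array([ 559.2, -200.1,    1.5]), array([0.4, 0.4]))
midrail -y (array([547. , -52.1,  64.2]), array([0.8, 0.8])) midrail +y (array([541.8, 224.8,  63.3]), array([1.4, 1.4]))
nearrail -y (array([462.4, -53.1,  64.8]), array([1., 1.])) +y (array([456.5, 224.2,  65.2]), array([0.7, 0.7]))
farrail -y (array([631.7, -50.8,  64.1]), array([0.3, 0.3])) +y (array([626.9, 226.8,  64.2]), array([2.5, 2.5]))
cover corners z65
scene [557.5  37.3  65. ]
scene [624.9  40.1  65. ]
scene [553.5 154.7  65. ]
scene [623.5 157.3  65. ]
side [552.4  36.9  65. ]
side [622.6  41.4  65. ]
side [551.8 159.3  65. ]
side [618.3 161.   65. ]
rail ends z66 scene
[464.7 -51.4  66. ]
[549.5 -50.2  66. ]
[633.4 -49.3  66. ]
[458.1 224.9  66. ]
[545.6 226.4  66. ]
[630.6 229.1  66. ]
```

Crops confirm that the grey round-hole plate is in the far lane, near (588,97). Button A at (563,-337) is 656 mm from the base and button B is 747 mm, so I take A. I'm moving over the ledge for a close wrist view, turning to align with the ledge at about 1° yaw.

>>> {"method": "carry_out", "body": {"series": [{"wx": -7.2,"jaw": 1},{"wx": -7.3},{"y": -3.75,"z": 4.6},{"y": -3.75,"z": 4.6},{"y": -3.75,"z": 4.6},{"y": -3.75,"z": 4.6},{"y": -3.75,"z": 4.6},{"y": -3.75,"z": 4.6},{"y": -3.75,"z": 4.6},{"y": -3.75,"z": 4.6},{"y": -3.75,"z": 4.6},{"y": -3.75,"z": 4.6},{"y": -3.75,"z": 4.6},{"jaw": -1},{"jaw": -1}]}}

```text
validation failed for argument at $.se...
```

```bash
python3 - <<'E'
from h import *
import pickle
c=bot.camera_info("wrist");im=bot.get_image("wrist");pickle.dump(c,open("w1.pkl","wb"))
cv2.imwrite("pics/w1.png",im);s=bot.state();print(s["clock"],s["tool_pos"],s["orientation"],s["finger_gap"],c["T"])
E
```

```text
0.2 [128.33644654 534.47538426 230.76479794] [[-4.95318104e-04  2.33614189e-01  9.72329247e-01]
 [-1.11555819e-03  9.72328632e-01 -2.33614610e-01]
 [-9.99999255e-01 -1.20040340e-03 -2.21001753e-04]] 0.9982134147028631 [[ 2.34461222e-01 -9.30305004e-01 -2.82064769e-01  5.58552196e+01]
 [ 9.72124608e-01  2.23987499e-01  6.93061844e-02  5.51622518e+02]
 [-1.29690813e-03 -2.90451716e-01  9.56888770e-01  3.74496942e+02]
 [ 0.00000000e+00  0.00000000e+00  0.00000000e+00  1.00000000e+00]]
```

View pics/w1.png

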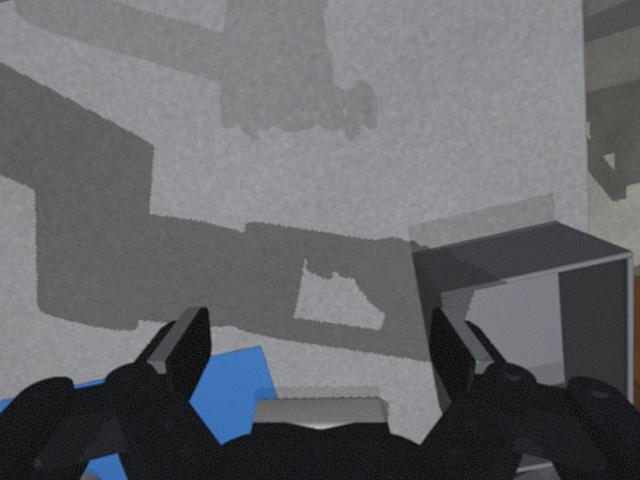

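The call was refused and nothing moved, perhaps because every field has to be given.

>>> {"method": "carry_out", "body": {"series": [{"jaw": 1,"x": 0,"y": 0,"z": 0,"wx": -7.2,"wy": 0,"wz": 0},{"jaw": 1,"x": 0,"y": 0,"z": 0,"wx": -7.3,"wy": 0,"wz": 0},{"jaw": 1,"x": 0,"y": -3.75,"z": 4.6,"wx": 0,"wy": 0,"wz": 0},{"jaw": 1,"x": 0,"y": -3.75,"z": 4.6,"wx": 0,"wy": 0,"wz": 0},{"jaw": 1,"x": 0,"y": -3.75,"z": 4.6,"wx": 0,"wy": 0,"wz": 0},{"jaw": 1,"x": 0,"y": -3.75,"z": 4.6,"wx": 0,"wy": 0,"wz": 0},{"jaw": 1,"x": 0,"y": -3.75,"z": 4.6,"wx": 0,"wy": 0,"wz": 0},{"jaw": -1,"x": 0,"y": -3.75,"z": 4.6,"wx": 0,"wy": 0,"wz": 0},{"jaw": -1,"x": 0,"y": -3.75,"z": 4.6,"wx": 0,"wy": 0,"wz": 0},{"jaw": -1,"x": 0,"y": -3.75,"z": 4.6,"wx": 0,"wy": 0,"wz": 0},{"jaw": -1,"x": 0,"y": -3.75,"z": 4.6,"wx": 0,"wy": 0,"wz": 0},{"jaw": -1,"x": 0,"y": -3.75,"z": 4.6,"wx": 0,"wy": 0,"wz": 0},{"jaw": -1,"x": 0,"y": -3.75,"z": 4.6,"wx": 0,"wy": 0,"wz": 0},{"jaw": -1,"x": 0,"y": 0,"z": 0,"wx": 0,"wy": 0,"wz": 0},{"jaw": -1,"x": 0,"y": 0,"z": 0,"wx": 0,"wy": 0,"wz": 0}]}}

```text
clock: 2.08
tool_pos: [641.0, 131.1, 230.6]
orientation: [[-0.002, -0.017, 1.0], [0.0, 1.0, 0.017], [-1.0, 0.0, -0.002]]
wrist_force: [-0.9, 0.6, 0.5]
finger_gap: -0.0
```

```bash
cat > snap.py <<'E'
from h import *
import pickle,sys
n=sys.argv[1]
c=bot.camera_info("wrist");im=bot.get_image("wrist");pickle.dump(c,open(n+".pkl","wb"))
np.set_printoptions(precision=4,suppress=True)
cv2.imwrite(f"pics/{n}.png",im);s=bot.state();print(s["clock"],s["tool_pos"],s["orientation"],s["finger_gap"],s["wrist_force"],c["T"])
E
python3 snap.py w1
```

```text
2.125 [640.6361 131.7729 230.9817] [[-0.0013 -0.0177  0.9998]
 [ 0.0004  0.9998  0.0177]
 [-1.      0.0004 -0.0013]] 0.001294841995503041 [-0.5012  1.0552  0.4509] [[ -0.0157  -0.9572  -0.289  566.6867]
 [  0.9999  -0.0148  -0.0053 129.4469]
 [  0.0008  -0.289    0.9573 374.4863]
 [  0.       0.       0.       1.    ]]
```

View pics/w1.png

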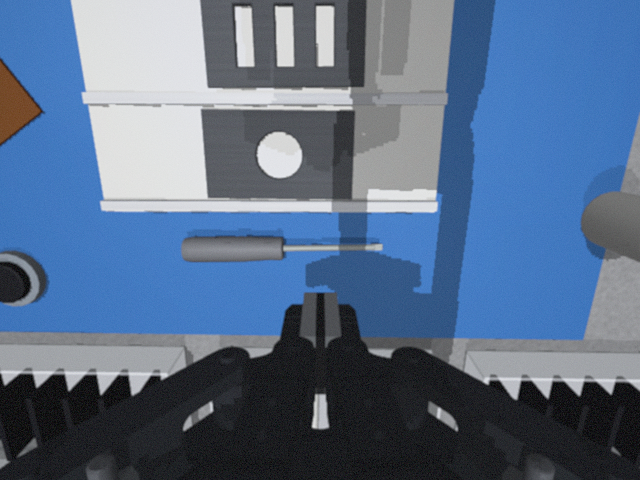

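```bash
python3 -c "
import cv2
a=cv2.imread('pics/w1.png')
cv2.imwrite('pics/w1a.png',cv2.resize(a[80:220,80:230],None,fx=4,fy=4,interpolation=cv2.INTER_CUBIC))
cv2.imwrite('pics/w1b.png',cv2.resize(a[80:220,230:460],None,fx=3.4,fy=3.4,interpolation=cv2.INTER_CUBIC))"
```

```text
(no output)
```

View pics/w1a.png

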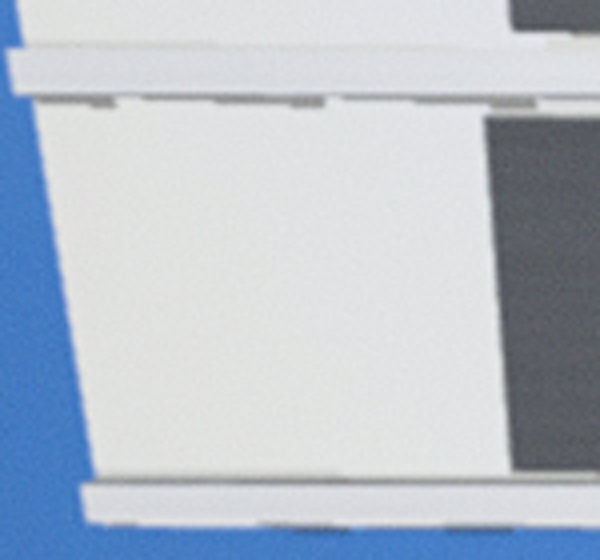

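View pics/w1b.png

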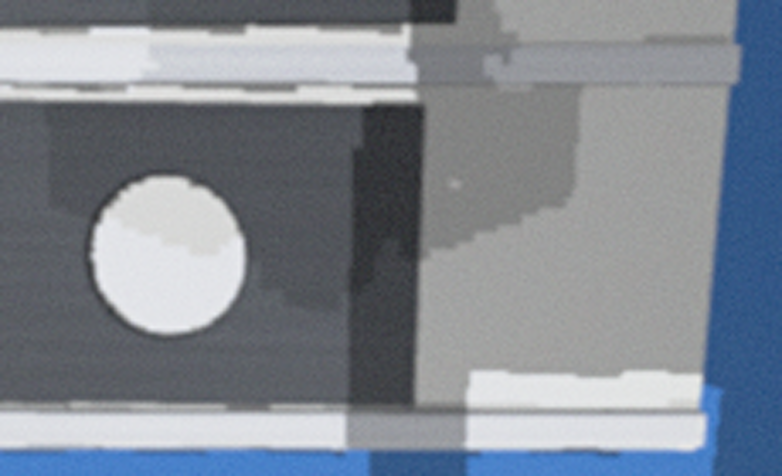

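```bash
python3 - <<'E'
from h import *
import pickle
np.set_printoptions(precision=1,suppress=True)
c=pickle.load(open("w1.pkl","rb"))
A=lambda x,y:(x/4+80,y/4+80); B=lambda x,y:(x/3.4+230,y/3.4+80)
for k,p,z in [("end",A(36,105),60),("end",A(92,470),60),("end+",B(728,90),60),("end+",B(703,370),60),("front",A(486,115),65),("front",A(512,470),65),("rear",B(424,105),65),("rear",B(414,405),65),("hole",B(168,255),65),
 ("midrail",A(10,70),66),("midrail",B(740,64),66),("farrail",A(83,503),66),("farrail",B(706,430),66),("drv tip",(382,246),10),("drv handle",(183,250),25)]:
    print(k,onz(0,*p,z,c))
h=B(168,255);S=(356/4+220,281/4+205);D=(251/3.8+200,329/3.8+170)
for sub in ([0,1],[0,1,2]):
    print(tri([[ray(0,*h,c),ray("scene",*S),ray("side",*D)][i] for i in sub]))
print("screwdriver btnB", onz("scene",468,345,130), onz("scene",466,392,0))
E
```

```text
end [552.5 -53.   60. ]
end [625.3 -53.   60. ]
end+ [548.3 227.6  60. ]
end+ [613.5 228.7  60. ]
front [553.2  37.2  65. ]
front [623.   37.3  65. ]
rear [552.9 156.6  65. ]
rear [622.5 157.1  65. ]
hole [587.5  97.3  65. ]
midrail [546.5 -53.5  66. ]
midrail [543.  227.8  66. ]
farrail [631.1 -52.5  66. ]
farrail [627.4 229.1  66. ]
drv tip [680.1 194.8  10. ]
drv handle [682.6  -2.8  25. ]
(array([587.8,  96.6,  61. ]), [np.float64(0.27891357845096953), np.float64(0.27891357845092896)])
(array([587.9,  96.6,  61.4]), [np.float64(0.3454270365980689), np.float64(0.30843957478736655), np.float64(0.22721374163112934)])
screwdriver btnB [665.  405.8 130. ] [659.4 430.5   0. ]
```

Wrist view: the ledge end is at y=-53, the cover's front edge at y=37 and its rear edge at y=157, with the hole at (587.5,97). The push therefore has to be about 120 mm. I'm going down behind the rear edge.

>>> {"method": "carry_out", "body": {"series": [{"jaw": -1,"x": 0,"y": 2.72,"z": -2.65,"wx": 0,"wy": 0,"wz": 0},{"jaw": -1,"x": 0,"y": 2.72,"z": -2.65,"wx": 0,"wy": 0,"wz": 0},{"jaw": -1,"x": 6,"y": 0,"z": 0,"wx": 0,"wy": 0,"wz": 0},{"jaw": -1,"x": 6,"y": 0,"z": 0,"wx": 0,"wy": 0,"wz": 0},{"jaw": -1,"x": 3,"y": 0,"z": 0,"wx": 0,"wy": 0,"wz": 0},{"jaw": -1,"x": 0,"y": 0,"z": 0,"wx": 0,"wy": 0,"wz": 0},{"jaw": -1,"x": 0,"y": 0,"z": 0,"wx": 0,"wy": 0,"wz": 0}]}}

```text
clock: 3.0
tool_pos: [588.2, 185.5, 83.3]
orientation: [[0.003, -0.019, 1.0], [0.0, 1.0, 0.019], [-1.0, 0.0, 0.003]]
wrist_force: [0.6, -0.8, 0.8]
finger_gap: 0.001
```

```bash
python3 snap.py w2; python3 -c "
from h import *
cv2.imwrite('pics/side2.png',cv2.resize(bot.get_image('side')[170:330,200:400],None,fx=3.75,fy=3.75,interpolation=cv2.INTER_CUBIC))
for i in range(4): pass
"
```

```text
3.05 [588.7472 185.3501  83.7449] [[ 0.0039 -0.0182  0.9998]
 [ 0.0006  0.9998  0.0182]
 [-1.      0.0005  0.0039]] 0.0012935555226061862 [-0.146  -0.0029  0.062 ] [[ -0.0176  -0.9558  -0.2934 513.2658]
 [  0.9998  -0.0166  -0.0058 183.7215]
 [  0.0007  -0.2934   0.956  226.8996]
 [  0.       0.       0.       1.    ]]
```

View pics/w2.png

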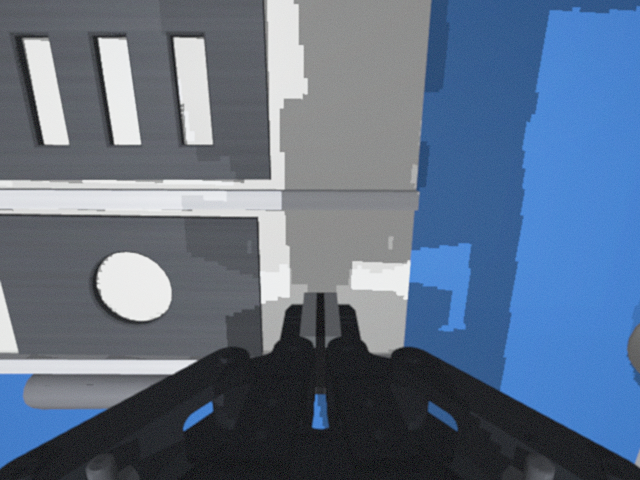

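View pics/side2.png

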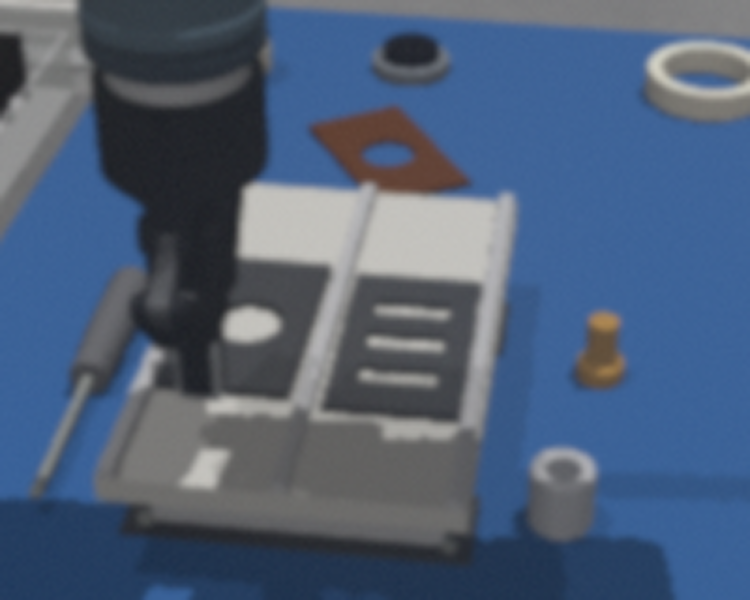

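```bash
python3 - <<'E'
from h import *
import pickle
c1=pickle.load(open("w1.pkl","rb"));c2=pickle.load(open("w2.pkl","rb"))
B=lambda x,y:(x/3.4+230,y/3.4+80)
np.set_printoptions(precision=1,suppress=True)
print(tri([ray(0,*B(424,105),c1),ray(0,258.5,217,c2)]))
print(tri([ray(0,*B(456,22),c1),ray(0,271,180,c2)]))
print(tri([ray(0,*B(740,47),c1),ray(0,419.5,191,c2)]),tri([ray(0,*B(728,90),c1),ray(0,414,211,c2)]))
print(onz(0,258.5,217,65,c2),onz(0,262,340,65,c2), onz(0,303,293,84,c2),onz(0,338,293,84,c2))
E
```

```text
(array([552.7, 156.8,  61.8]), [np.float64(0.06993034822024106), np.float64(0.06993034822027362)])
(array([535.3, 163.1,  65.6]), [np.float64(0.16813445971315077), np.float64(0.16813445971306074)])
(array([539.3, 227.8,  64.2]), [np.float64(0.1269458657715177), np.float64(0.12694586577157504)]) (array([548.4, 226.5,  63. ]), [np.float64(0.09970578488311065), np.float64(0.09970578488307467)])
[551.9 157.3  65. ] [613.9 157.1  65. ] [579.5 177.9  84. ] [579.3 192.5  84. ]
```

>>> {"method": "carry_out", "body": {"series": [{"jaw": -1,"x": 1.4,"y": 0,"z": 0,"wx": 0,"wy": 0,"wz": 0},{"jaw": -1,"x": 0.6,"y": 0,"z": 0,"wx": 0,"wy": 0,"wz": 0},{"jaw": -1,"x": 0,"y": 0,"z": 0,"wx": 0,"wy": 0,"wz": 0},{"jaw": -1,"x": 0,"y": 0,"z": 0,"wx": 0,"wy": 0,"wz": 0}]}}

```text
clock: 3.6
tool_pos: [587.5, 184.5, 61.2]
orientation: [[-0.0, -0.017, 1.0], [-0.0, 1.0, 0.017], [-1.0, -0.0, -0.0]]
wrist_force: [-0.6, 0.5, 0.4]
finger_gap: 0.004
```

>>> {"method": "carry_out", "body": {"series": [{"jaw": -1,"x": -0.05,"y": -1,"z": 0,"wx": 0,"wy": 0,"wz": 0},{"jaw": -1,"x": 0,"y": -0.6,"z": 0,"wx": 0,"wy": 0,"wz": 0},{"jaw": -1,"x": 0,"y": -0.6,"z": 0,"wx": 0,"wy": 0,"wz": 0},{"jaw": -1,"x": 0,"y": -1,"z": 0,"wx": 0,"wy": 0,"wz": 0},{"jaw": -1,"x": 0,"y": -1,"z": 0,"wx": 0,"wy": 0,"wz": 0},{"jaw": -1,"x": 0,"y": -1,"z": 0,"wx": 0,"wy": 0,"wz": 0},{"jaw": -1,"x": 0,"y": -1,"z": 0,"wx": 0,"wy": 0,"wz": 0},{"jaw": -1,"x": 0,"y": -1,"z": 0,"wx": 0,"wy": 0,"wz": 0},{"jaw": -1,"x": 0,"y": -1,"z": 0,"wx": 0,"wy": 0,"wz": 0},{"jaw": -1,"x": 0,"y": -1,"z": 0,"wx": 0,"wy": 0,"wz": 0},{"jaw": -1,"x": 0,"y": -1,"z": 0,"wx": 0,"wy": 0,"wz": 0},{"jaw": -1,"x": 0,"y": -0.6,"z": 0,"wx": 0,"wy": 0,"wz": 0},{"jaw": -1,"x": 0,"y": -0.4,"z": 0,"wx": 0,"wy": 0,"wz": 0},{"jaw": -1,"x": 0,"y": 0,"z": 0,"wx": 0,"wy": 0,"wz": 0},{"jaw": -1,"x": 0,"y": 0,"z": 0,"wx": 0,"wy": 0,"wz": 0}]}}

```text
clock: 5.48
tool_pos: [589.3, 72.5, 61.6]
orientation: [[-0.0, -0.017, 1.0], [-0.0, 1.0, 0.017], [-1.0, -0.0, -0.0]]
wrist_force: [0.3, 0.4, 0.2]
finger_gap: 0.002
```

```bash
python3 snap.py w3; python3 -c "
from h import *
cv2.imwrite('pics/scene3.png',cv2.resize(bot.get_image('scene')[185:335,180:410],None,fx=3.4,fy=3.4,interpolation=cv2.INTER_CUBIC))"
```

```text
5.525 [589.3497  72.6003  61.6008] [[-0.0004 -0.0176  0.9998]
 [-0.0003  0.9998  0.0176]
 [-1.     -0.0003 -0.0004]] -0.001930519018361629 [ 0.0947  0.415  -0.5092] [[ -0.0166  -0.9568  -0.2903 514.8364]
 [  0.9999  -0.0159  -0.0048  70.8956]
 [  0.      -0.2903   0.9569 205.4535]
 [  0.       0.       0.       1.    ]]
```

View pics/w3.png

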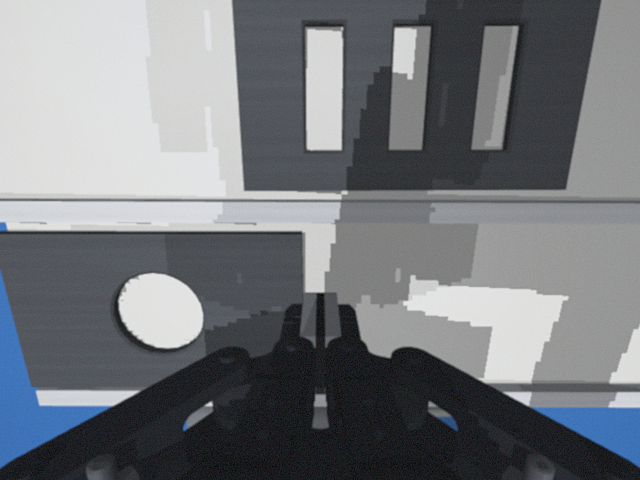

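View pics/scene3.png

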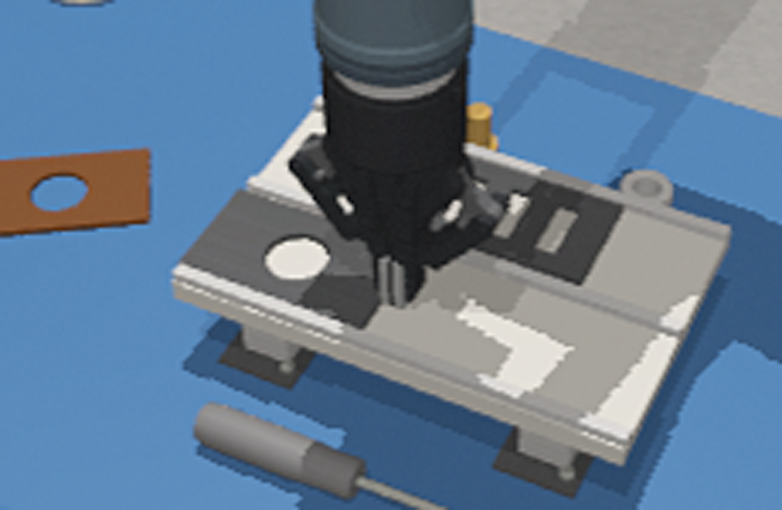

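```bash
python3 - <<'E'
from h import *
import pickle
c=pickle.load(open("w3.pkl","rb"))
for k,p in [("rear",(303,233)),("rear2",(303.5,285)),("front",(2,240)),("front2",(33,387))]: print(k,onz(0,*p,65,c))
print(onz(0,39,404,66,c))
E
```

```text
rear [553.95548501  64.94247954  65.        ]
rear2 [575.8555018   65.22064435  65.        ]
front [558.74932565 -52.76956884  65.        ]
front2 [626.88165567 -54.65616481  65.        ]
[635.08515312 -52.93087806  66.        ]
```

The plate moved as planned: rear edge at y=65, front about flush with the end. It needs another 28 mm.

>>> {"method": "carry_out", "body": {"series": [{"jaw": -1,"x": 0,"y": -0.6,"z": 0,"wx": 0,"wy": 0,"wz": 0},{"jaw": -1,"x": 0,"y": -0.6,"z": 0,"wx": 0,"wy": 0,"wz": 0},{"jaw": -1,"x": 0,"y": -0.6,"z": 0,"wx": 0,"wy": 0,"wz": 0},{"jaw": -1,"x": 0,"y": -0.4,"z": 0,"wx": 0,"wy": 0,"wz": 0},{"jaw": -1,"x": 0,"y": -0.4,"z": 0,"wx": 0,"wy": 0,"wz": 0},{"jaw": -1,"x": 0,"y": -0.2,"z": 0,"wx": 0,"wy": 0,"wz": 0},{"jaw": -1,"x": 0,"y": 0,"z": 0,"wx": 0,"wy": 0,"wz": 0},{"jaw": -1,"x": 0,"y": 0,"z": 0,"wx": 0,"wy": 0,"wz": 0}]}}

```text
clock: 6.58
tool_pos: [590.1, 44.5, 61.9]
orientation: [[0.0, -0.017, 1.0], [-0.0, 1.0, 0.017], [-1.0, -0.0, 0.0]]
wrist_force: [-0.3, -0.2, -0.3]
finger_gap: 0.001
```

```bash
python3 snap.py w4; python3 -c "
from h import *
cv2.imwrite('pics/scene4.png',cv2.resize(bot.get_image('scene')[185:335,150:350],None,fx=4,fy=4,interpolation=cv2.INTER_CUBIC))"
```

```text
6.625 [590.1162  44.6283  61.9194] [[ 0.0003 -0.0174  0.9998]
 [-0.0001  0.9998  0.0174]
 [-1.     -0.0001  0.0003]] -0.0011292909780187966 [0.5302 0.1101 0.3915] [[ -0.0165  -0.9566  -0.291  515.5029]
 [  0.9999  -0.0157  -0.005   42.9414]
 [  0.0002  -0.291    0.9567 205.7141]
 [  0.       0.       0.       1.    ]]
```

View pics/w4.png

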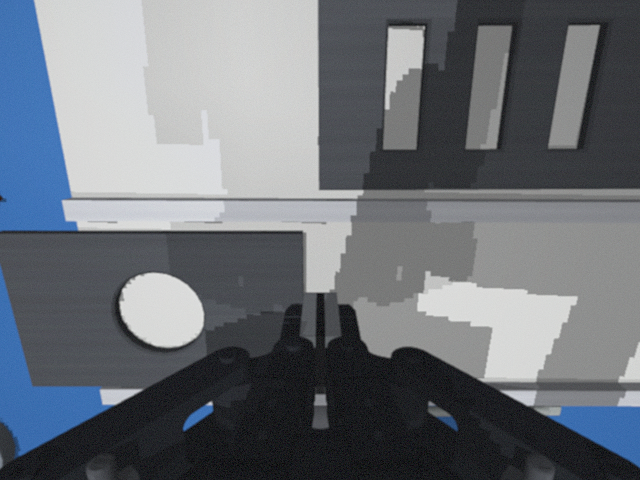

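View pics/scene4.png

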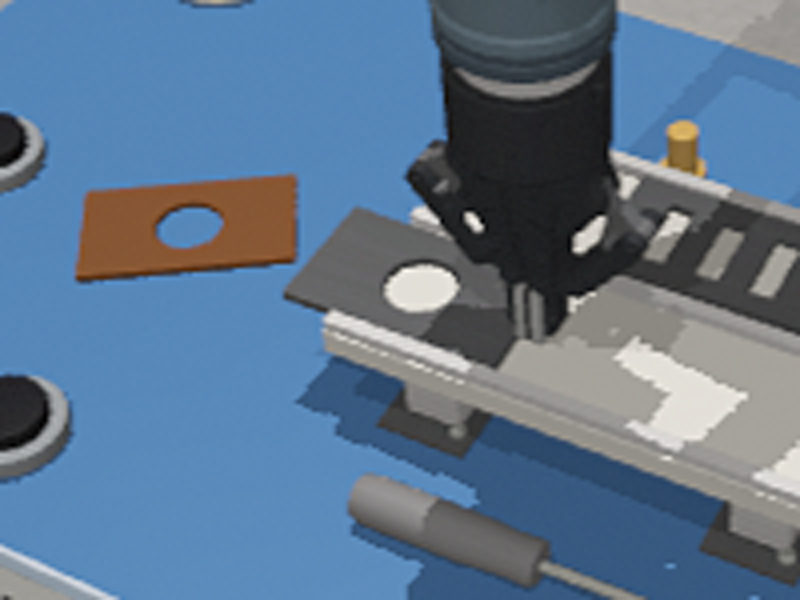

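```bash
python3 - <<'E'
from h import *
import pickle
c=pickle.load(open("w4.pkl","rb"))
for k,p,z in [("rear",(303,240),65),("front",(2,240),65),("front2",(33,385),65),("end rail",(63,211),66),("end rail far",(102.5,397),66),("end board",(45,80),60),("end board",(67,196),60)]: print(k,onz(0,*p,z,c))
E
```

```text
rear [557.64923829  37.00338928  65.        ]
front [559.59059739 -80.94679178  65.        ]
front2 [626.83758147 -82.66885108  65.        ]
end rail [547.34302861 -54.22875009  66.        ]
end rail far [631.8892458  -52.10090015  66.        ]
end board [500.67582425 -56.08215702  60.        ]
end board [542.67174393 -55.73737513  60.        ]
```

The rear edge is at y=37.0, so the front is at -83 against an end at about -53, giving an overhang near 30 mm. Now I'll back off, rise and go over button A.

>>> {"method": "carry_out", "body": {"series": [{"jaw": -1,"x": 0,"y": 0.5,"z": 0,"wx": 0,"wy": 0,"wz": 0},{"jaw": -1,"x": 0,"y": 0.5,"z": 0,"wx": 0,"wy": 0,"wz": 0},{"jaw": -1,"x": -5,"y": 0,"z": 0,"wx": 0,"wy": 0,"wz": 0},{"jaw": -1,"x": -5,"y": 0,"z": 0,"wx": 0,"wy": 0,"wz": 0},{"jaw": -1,"x": 0,"y": -5.58,"z": -0.48,"wx": 0,"wy": 0,"wz": 0},{"jaw": -1,"x": 0,"y": -5.58,"z": -0.48,"wx": 0,"wy": 0,"wz": 0},{"jaw": -1,"x": 0,"y": -5.58,"z": -0.48,"wx": 0,"wy": 0,"wz": 0},{"jaw": -1,"x": 0,"y": -5.58,"z": -0.48,"wx": 0,"wy": 0,"wz": 0},{"jaw": -1,"x": 0,"y": -5.58,"z": -0.48,"wx": 0,"wy": 0,"wz": 0},{"jaw": -1,"x": 0,"y": -5.58,"z": -0.48,"wx": 0,"wy": 0,"wz": 0},{"jaw": -1,"x": 0,"y": -5.58,"z": -0.48,"wx": 0,"wy": 0,"wz": 0},{"jaw": -1,"x": 0,"y": 0,"z": 0,"wx": 0,"wy": 0,"wz": 0},{"jaw": -1,"x": 0,"y": 0,"z": 0,"wx": 0,"wy": 0,"wz": 0}]}}

```text
clock: 8.3
tool_pos: [562.8, -335.9, 161.3]
orientation: [[-0.001, -0.017, 1.0], [0.001, 1.0, 0.017], [-1.0, 0.001, -0.001]]
wrist_force: [-0.6, 1.0, -0.6]
finger_gap: 0.003
```

```bash
python3 snap.py w5; python3 -c "
from h import *
cv2.imwrite('pics/scene5.png',cv2.resize(bot.get_image('scene')[185:335,180:410],None,fx=3.4,fy=3.4,interpolation=cv2.INTER_CUBIC))"
```

```text
8.35 [ 563.0672 -335.2368  161.5907] [[-0.0004 -0.0179  0.9998]
 [ 0.001   0.9998  0.0179]
 [-1.      0.001  -0.0004]] 0.0027087864130665067 [ 0.0452  0.8078 -0.0694] [[  -0.0159   -0.9568   -0.2902  488.3477]
 [   0.9999   -0.0147   -0.0061 -337.6994]
 [   0.0015   -0.2903    0.9569  305.2378]
 [   0.        0.        0.        1.    ]]
```

View pics/w5.png

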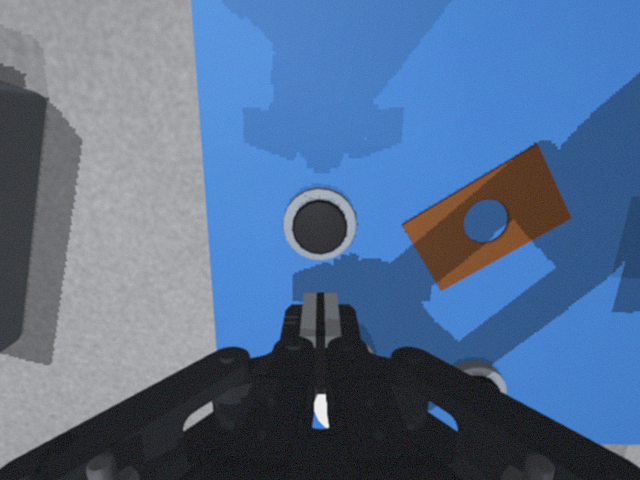

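View pics/scene5.png

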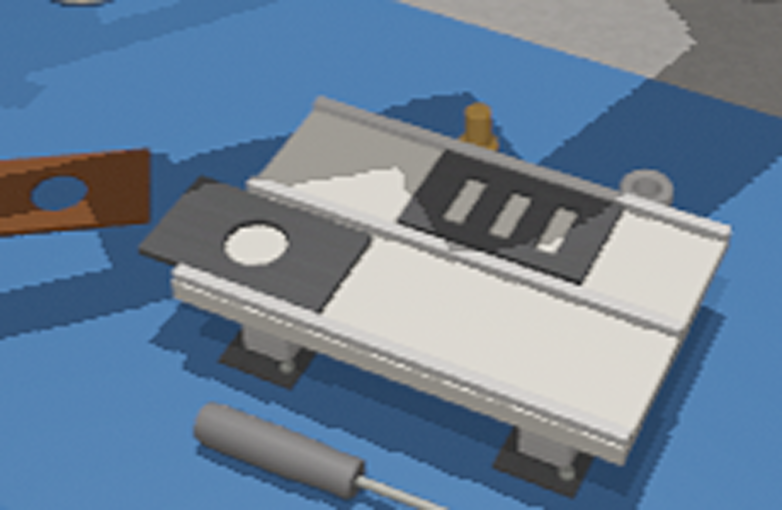

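```bash
python3 - <<'E'
from h import *
import pickle
c=pickle.load(open("w5.pkl","rb"))
print(tri([ray(0,320,227,c),ray("scene",336/5+80,101/5+200)]),tri([ray(0,320,227,c),ray("scene",336/5+80,101/5+200),ray("side",416/3.8+200,50/3.8+170)]))
for z in(16,20,25): print(z,onz(0,320,227,z,c), 55/375*(305-z)/.957)
print([p for p in (onz("scene",256/3.4+180,245/3.4+185,63),onz("scene",200/3.4+180,177/3.4+185,65),onz("scene",140/3.4+180,250/3.4+185,65))])
E
```

```text
(array([ 563.77410665, -336.13831329,   16.02045257]), [np.float64(0.1265690163194493), np.float64(0.12656901631926498)]) (array([ 563.53653199, -336.22102496,   16.60648298]), [np.float64(0.17118210208635368), np.float64(0.6195520574057847), np.float64(0.6683592374496259)])
16 [ 563.68946744 -336.04645098   16.        ] 44.29118773946361
20 [ 562.64753244 -336.06930987   20.        ] 43.678160919540225
25 [ 561.34511368 -336.09788349   25.        ] 42.91187739463602
[array([593.37444398, -21.46047403,  63.        ]), array([559.90627395, -81.58699898,  65.        ]), array([628.85150749, -79.15890073,  65.        ])]
```

>>> {"method": "carry_out", "body": {"series": [{"jaw": -1,"x": 4.5,"y": 0,"z": 0.03,"wx": 0,"wy": 0,"wz": 0},{"jaw": -1,"x": 4.5,"y": 0,"z": 0.03,"wx": 0,"wy": 0,"wz": 0},{"jaw": -1,"x": 3,"y": 0,"z": 0,"wx": 0,"wy": 0,"wz": 0},{"jaw": -1,"x": 1.6,"y": 0,"z": 0,"wx": 0,"wy": 0,"wz": 0},{"jaw": -1,"x": 0,"y": 0,"z": 0,"wx": 0,"wy": 0,"wz": 0},{"jaw": -1,"x": 0,"y": 0,"z": 0,"wx": 0,"wy": 0,"wz": 0}]}}

```text
clock: 9.15
tool_pos: [564.7, -336.9, 27.5]
orientation: [[0.002, -0.018, 1.0], [-0.002, 1.0, 0.018], [-1.0, -0.002, 0.002]]
wrist_force: [-0.5, -0.9, -0.2]
finger_gap: 0.003
```

>>> {"method": "carry_out", "body": {"series": [{"jaw": -1,"x": 0.8,"y": 0,"z": 0,"wx": 0,"wy": 0,"wz": 0},{"jaw": -1,"x": 0.4,"y": 0,"z": 0,"wx": 0,"wy": 0,"wz": 0},{"jaw": -1,"x": 0,"y": 0,"z": 0,"wx": 0,"wy": 0,"wz": 0}]}}

```text
clock: 9.52
tool_pos: [564.8, -337.5, 16.0]
orientation: [[0.003, -0.017, 1.0], [-0.002, 1.0, 0.017], [-1.0, -0.002, 0.003]]
wrist_force: [-0.8, 0.2, 10.6]
finger_gap: -0.003
```

>>> {"method": "carry_out", "body": {"series": [{"jaw": -1,"x": 0,"y": 0,"z": 0,"wx": 0,"wy": 0,"wz": 0},{"jaw": -1,"x": 0,"y": 0,"z": 0,"wx": 0,"wy": 0,"wz": 0}]}}

```text
clock: 9.78
tool_pos: [564.8, -337.5, 16.0]
orientation: [[0.003, -0.017, 1.0], [-0.002, 1.0, 0.017], [-1.0, -0.002, 0.003]]
wrist_force: [-0.7, -0.2, 10.9]
finger_gap: 0.001
```

```bash
python3 snap.py w6;  python3 -c "
from h import *
cv2.imwrite('pics/scene6.png',cv2.resize(bot.get_image('scene')[170:270,90:230],None,fx=5,fy=5,interpolation=cv2.INTER_CUBIC))"
```

```text
9.825 [ 564.818  -337.4943   15.994 ] [[ 0.0031 -0.0171  0.9998]
 [-0.0024  0.9999  0.0171]
 [-1.     -0.0024  0.0031]] 0.0009517087164075782 [-1.1277  0.6036  9.471 ] [[  -0.0162   -0.9558   -0.2937  489.7959]
 [   0.9999   -0.0161   -0.0028 -338.7893]
 [  -0.0021   -0.2937    0.9559  159.5726]
 [   0.        0.        0.        1.    ]]
```

View pics/w6.png

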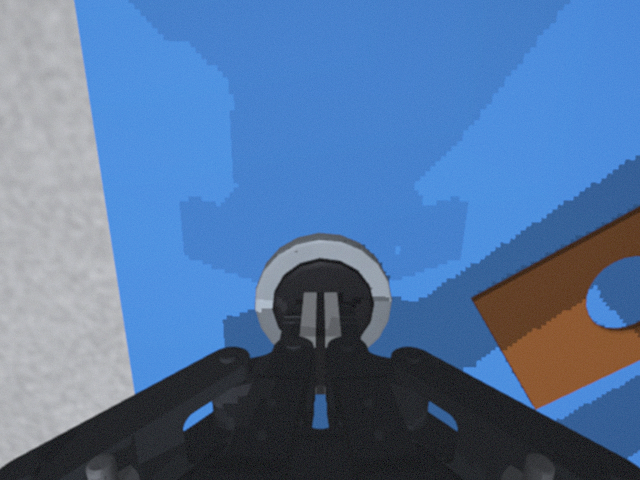

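View pics/scene6.png

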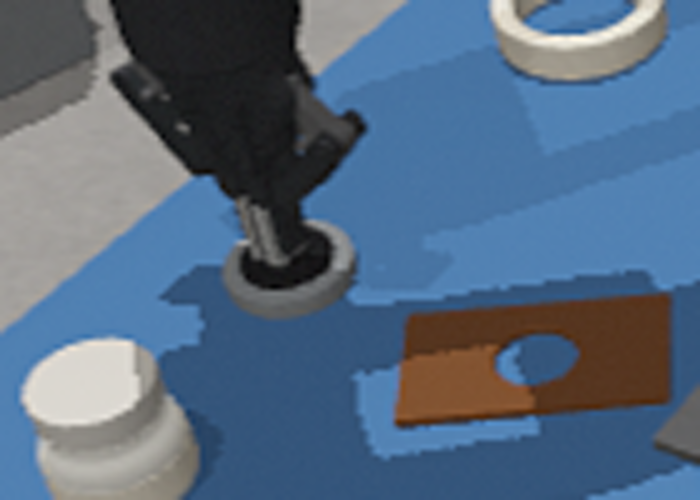

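Contact is at about 10 N. A sprung button takes only 4 N, so it should be on its stop. I'll confirm that by pressing 1 mm further.

>>> {"method": "carry_out", "body": {"series": [{"jaw": -1,"x": 0.1,"y": 0,"z": 0,"wx": 0,"wy": 0,"wz": 0},{"jaw": -1,"x": 0,"y": 0,"z": 0,"wx": 0,"wy": 0,"wz": 0}]}}

```text
clock: 10.12
tool_pos: [564.8, -337.5, 15.8]
orientation: [[0.003, -0.017, 1.0], [-0.003, 1.0, 0.017], [-1.0, -0.003, 0.003]]
wrist_force: [-1.5, 2.4, 14.6]
finger_gap: 0.001
```

The force rose to 14.6 N with only 0.2 mm more travel, so the button is on its stop. Releasing and rising clear.

>>> {"method": "carry_out", "body": {"series": [{"jaw": -1,"x": -1,"y": 0,"z": 0,"wx": 0,"wy": 0,"wz": 0},{"jaw": -1,"x": -3,"y": 0,"z": 0,"wx": 0,"wy": 0,"wz": 0},{"jaw": -1,"x": -5,"y": 0,"z": 0,"wx": 0,"wy": 0,"wz": 0},{"jaw": -1,"x": -5,"y": 0,"z": 0,"wx": 0,"wy": 0,"wz": 0},{"jaw": -1,"x": 0,"y": 0,"z": 0,"wx": 0,"wy": 0,"wz": 0},{"jaw": -1,"x": 0,"y": 0,"z": 0,"wx": 0,"wy": 0,"wz": 0}]}}

```text
clock: 10.88
tool_pos: [563.0, -336.2, 152.3]
orientation: [[-0.001, -0.017, 1.0], [0.001, 1.0, 0.017], [-1.0, 0.001, -0.001]]
wrist_force: [-0.4, -0.2, -1.3]
finger_gap: -0.002
```

```bash
python3 snap.py w7;  python3 -c "
from h import *
cv2.imwrite('pics/scene7.png',bot.get_image('scene'))
cv2.imwrite('pics/side7.png',cv2.resize(bot.get_image('side')[170:325,200:380],None,fx=3.8,fy=3.8,interpolation=cv2.INTER_CUBIC))"
```

```text
10.925 [ 562.6423 -335.8394  151.3112] [[-0.0023 -0.0171  0.9999]
 [ 0.0019  0.9999  0.0171]
 [-1.      0.0019 -0.0022]] 0.0006390809740033715 [-0.1345 -0.0135 -0.8869] [[  -0.0163   -0.9569   -0.2899  488.5828]
 [   0.9999   -0.0153   -0.0057 -337.8947]
 [   0.001    -0.2899    0.957   296.1874]
 [   0.        0.        0.        1.    ]]
```

View pics/w7.png

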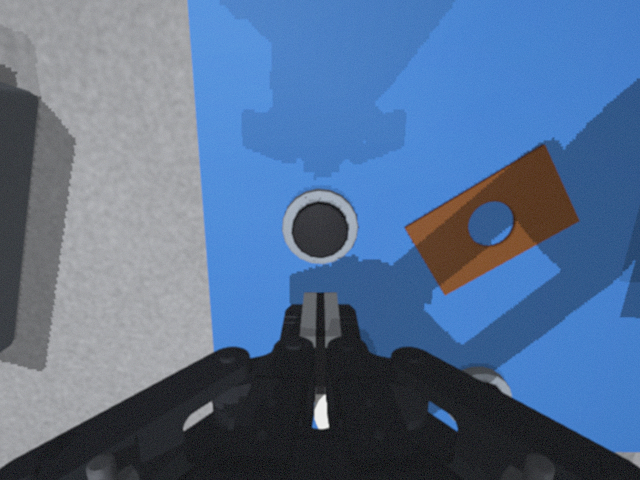

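View pics/scene7.png

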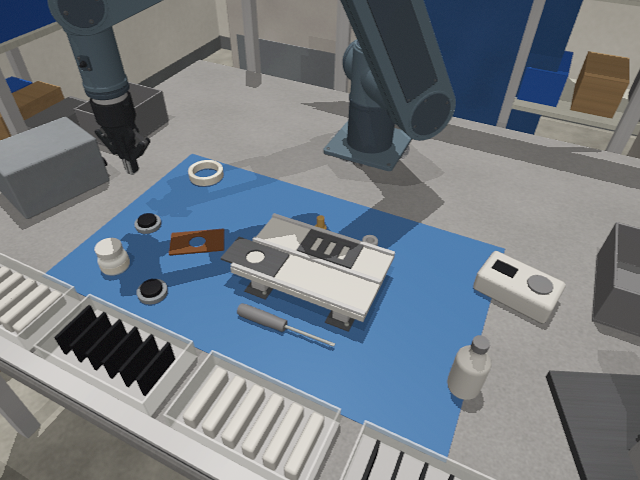

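View pics/side7.png

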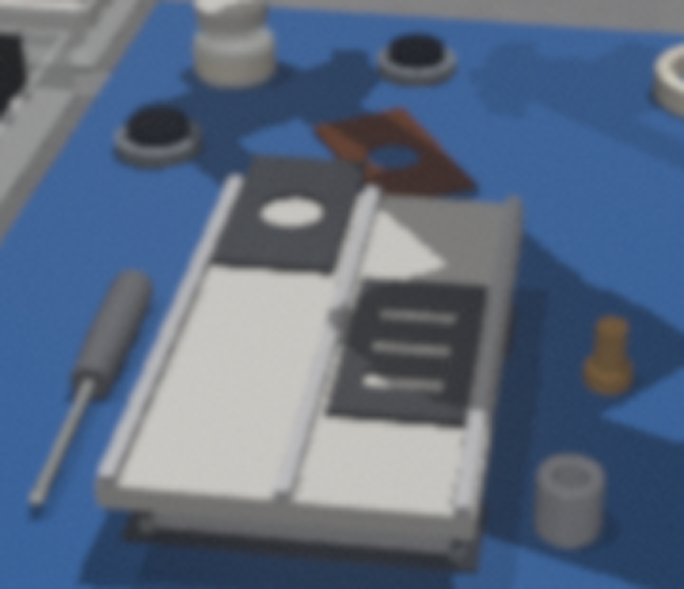

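```bash
python3 - <<'E'
from h import *
print(tri([ray("scene",256/3.4+180,245/3.4+185),ray("side",292/3.8+200,212/3.8+170)]))
for p in((334,271),(213,264),(249,157),(364,163)): print(onz("side",p[0]/3.8+200,p[1]/3.8+170,65))
bot.sign_off()
E
```

```text
(array([591.07504435, -23.22077344,  60.93270632]), [np.float64(0.6005727426846837), np.float64(0.6005727426847512)])
[553.53626168  40.10156405  65.        ]
[621.54009229  43.25803164  65.        ]
[628.93148226 -77.24601091  65.        ]
[557.64470016 -80.7141416   65.        ]
the job is handed in; nothing more can be done
```

I pushed the grey round-hole cover along the far lane with shut fingers, without lifting it. Then I backed off and pressed the button nearer the base, at about (564, -336). The job is handed in, with the arm standing clear at 10.9 s on the clock.

- **Overhang:** the close wrist view put the rear edge at y = 37.0, so the front edge is near -83 and the ledge end near -53. That makes the overhang about 30 mm. Afterwards, the hole centre from the scene and side cameras came out at y = -23.2, which agrees to within about 1 mm. The blurrier side view alone reads edges 2–6 mm less far out, but it also read high for the edges before the push, so I trusted the wrist view.
- **Button:** it was fully down, with about 10 N on the fingers. Another 1 mm of command moved it only 0.2 mm and raised the force to 14.6 N, so it was on its stop. The contact was about 4 mm or more higher than I had measured the button top (16 mm). The last wrist picture shows nothing touching the button.
- **Everything else:** the slotted plate, screwdriver, spacer, standoff, brown look-alike and other items sit at the same pixels as at the start.

The first move call was refused because I had left some fields out of its rows; nothing moved.

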